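# Close and lock the sharps container

## Task

The red sharps container on the trolley is done with. Swing its yellow flap fully shut, so that the tab on its free edge drops down behind the raised rim, then turn the white catch until it points straight across the rim and over the flap to lock it. Leave the spray bottle, tube rack and steel tray where they stand, and let go of everything.

Things in the scene. Friction and masses are not known exactly. Their poses are not given: they have to be found in the camera images.
- holder: Steel holder fixed to the trolley, carrying a red sharps container tipped 35 degrees to the front. Origin: on the trolley top; x to the holder's back (roughly away from the robot), y left, z up. Base plate x -85..125, y -100..100 mm. The container's top panel, 170 mm wide, slopes up from (x -81, z 101) to (x 75, z 210 mm); its outward normal is (-0.574, 0, 0.819).
- rim_mid (a point): Middle of the top of the raised rim at the upper end of the container's mouth; the rim is 6 mm high and thick, 130 mm long along the holder's y. The shut flap's tab sits just below it, inside the mouth.
- handle_mid (a point): Middle of the red carrying handle: a fixed bar 16 mm thick along the holder's y, at x 85, z 295 mm, on legs at y -80 and 80 mm down to the panel's back edge. It blocks a gripper coming straight down on the catch: there tilt the tool along the panel's normal.
- flap (a joint): Yellow flap 108 mm long, 126 wide, 6 thick, hinged at the panel's low front edge. Angle to the panel in rad: 0 = shut, tab behind the rim; grows as it swings up and over to the holder's front. Starts 1.1 to 1.45 (standing, leaning to the front), stop at 1.9. A stiff hinge (0.14 N m) holds it where left. The tab, 90 mm wide, stands 18 mm off the inner face at the free edge.
- flap_hinge (a point): Middle of the flap's hinge line, in the plane of the top panel and of the flap's inner face. The hinge line runs along the holder's y.
- flap_edge (a point): Middle of the flap's free edge, on its outer face: 108 mm from the hinge line and 6 mm out from the inner face.
- catch (a joint): White catch above the rim, turning about the panel's normal. Angle in rad: 0 = locked, pointing straight down the slope across the rim and over the last 30 mm of the shut flap (stop there); grows as it swings to the holder's left; at 1.57 it points along +y, parallel to the rim, clear of the flap. Starts 1.35 to 1.85, stop at 2.0. Friction 0.05 N m. Turned too early it bars the flap.
- catch_pivot (a point): Pivot of the catch, on the surface of the top panel: 45 mm down the slope from the panel's back edge, 25 mm to the right (-y) of its middle, 24.5 mm up the slope from the rim's centre line.
- catch_grip (a point): Middle of the catch's upright grip fin: 34 mm from the pivot along the catch, 29 mm above the panel. The fin is 44 mm long along the catch, 12 mm thick, and rises from 17 to 41 mm above the panel. Under it the blade is 20 mm wide, 9 to 17 mm above the panel, from 12 mm behind the pivot to 62 mm ahead.
- spray: Bystander: white spray bottle with a green band, 72 mm across, 208 mm tall, standing loose. Origin: centre of its base, z up.
- rack: Bystander: loose grey tube rack with red-capped tubes, 100 by 180 by 50 mm, tubes up to 80 mm. Origin: centre of its underside.
- tray: Bystander: loose flat steel tray near the robot, 120 by 200 by 22 mm. Origin: centre of its underside.

How it is judged:
By the outcome, as a careful person would: the job done as asked, in the order asked, and still so for the second after the job is handed in, with the robot touching nothing.
It also fails if it takes over 51 s, if anything falls off the work surface, if the arm or the gripper's body presses on something with over 40 N, if the wrist force passes 120 N, or if a joint passes its speed limit or range.

## Robot

A 6-joint arm with a two-finger parallel gripper is mounted at the origin on the work surface. World frame = base frame: x ahead of the robot, y to its left, z up, the work surface at z = 0. Lengths are in m, angles in rad, forces in N, time in s.
With the tool pointing down it reaches from about 0.25 to 0.775 m from the base axis. Payload 4 kg.
Tool frame: the origin (TCP) lies at the very end of the fingers, on their centre line; the grasp point (between the pads) lies 19 mm behind it; z points along the fingers, y is the direction in which the jaws open and shut (so a half turn about z gives the same grasp; the last joint's range is limited). The gripper opens to 85 mm and grips with 20 to 120 N. Pads are 22 mm wide; open, the fingers measure 114 mm over their backs; the gripper's body (76 mm by 85 mm) begins 54 mm behind the grasp point. The pads swing forward as they close: fully open they stand 13 mm farther back than shut.
Start: joints at [1.008, 0.087, 1.371, -0, 1.684, -0.103], TCP at [0.244, 0.493, 0.201] pointing down, gripper open.
Joint ranges: [-3.1, 3.1], [-0.76, 2.03], [0.27, 2.55], [-1.08, 4.22], [0.17, 2.65], [-2.57, 2.57]. Speed limits (rad/s): [2.79, 2.79, 3.14, 3.14, 3.14, 3.14].

## Interface

Orientations are given as a 3x3 rotation matrix whose columns are the frame's x, y, z axes.
In Python, from station import observe, read_camera, job_done, trace, tip_of gives the robot as it stands.
- The arm moves only by the tool play_rows, never from a script. Its argument "series" is a list of rows, each a list of 5 numbers: the opening in per cent of the stroke, from 0 (shut) to 100 (fully open), then the shift along the tool's x, y, z in mm, then the turn about the tool's z in degrees. A call has 1 to 8 rows; each row shifts and turns the commanded pose from where the row before left it, along the tool's axes as they then stand; what a row does not reach is not made up. A row lasts 1/10 s, in which the tool goes at most 50 mm and 8.59 degrees, less where a joint would pass 70% of its speed; a pose out of reach is approached as far as the arm can. A call with a gripper value outside its range is refused whole. The fingers move at their own pace and stop on an object; the grip force is fixed at half the most. Time passes only in rows, so rows that do not move let the fingers close. It gives the time, the measured TCP pose, the force and the opening at its end, in the units of the state.
- observe(): the state, without advancing time (a new reading comes with each control period).
- read_camera(name): name is "side" or "top"; returns a dict with "pixels" (480x640x3 uint8, red, green, blue), "range_z" (480x640 float32, m along the optical axis (not along the pixel's ray), 0 where there is no reading), "K" (3x3 intrinsics, pixels), "R" (3x3) and "t" (3): a world point X has camera coordinates R X + t. Camera axes: x right, y down, z forward; pixel columns grow to the right and rows downward; lengths in m; the calibration is good to about 2 mm. A picture is of the moment at which its call begins.
- job_done(): hands the job in, once; it reports no verdict.
Trained networks look in a picture, given as the dict that the camera call returned (one of the last four; its "shot" number tells which), for a name from the list of things; names that differ only in an ending like _2 or _b are one class to them, and where a whole thing is asked for, a point or a joint stands for the part that bears it (a point fixed in the world has none). Each returns a list of dicts, best first, with "confidence" (0 to 1); they miss things now and then, are a little off and sometimes report something else, mostly with a low value. They report only what shows in the picture. A call takes as long as a camera call.
- trace(picture, thing): "mask" (480x640 bool, what is visible of it).
- tip_of(picture, thing): "centre" ([x, y, z] in m, in the coordinates of the camera as it stood for that picture, good to about 4 mm: a listed point, or the origin of a listed thing).
The state is a dict: "t": time; "q": joint angles; "dq": joint speeds; "tau": joint torques, N m; "tool_pos": TCP position; "eef_rot": TCP orientation; "force": force on the tool from outside, world axes, zero at the start; "ft_torque": the same for the moment, N m; "grip_width": opening from 0.0 (shut) to 1.0 (fully open).
Only numpy, scipy, OpenCV 4.12 (cv2) and the standard library are available. Lean on these libraries where they do the work, as an engineer would, in place of code of your own. Each camera call takes 0.05 s, during which the arm holds its last target. There are 200 camera calls.

## Working session

There is one attempt and no reset: what is moved stays moved. The work goes in short steps, Python scripts to look and compute and a tool call to move; the robot and the scene stay as the last step left them, time stands still between calls to the robot, and variables do not carry over. Pictures are saved under pics/ and viewed, about 8 in all and at most 12, crops included, and the job is handed in when it is done.

Besides the shell and the picture viewer there is one more tool, called after "Request:" as name([rows], argument=value, ...), one row to a line, values as JSON. play_rows: Moves the arm, as the interface text tells. Its arguments: {"type":"object","properties":{"series":{"type":"array","items":{"type":"array","items":{"type":"number"}}}},"required":["series"]}

```bash
ls; mkdir -p pics; cat > h.py <<'E'
import numpy as np, cv2
from station import observe, read_camera, job_done, trace, tip_of
def world(p,c): return p["R"].T@(np.array(c)-p["t"])
def tips(p,names):
    o={}
    for n in names:
        r=tip_of(p,n)
        for d in r[:2]: print(n, np.round(world(p,d["centre"]),4), round(d["confidence"],2))
E
python3 - <<'E'
from h import *
s=observe(); print(s["tool_pos"],s["eef_rot"],s["t"],s["grip_width"])
a=[]
for c in ("side","top"):
    p=read_camera(c); a.append(p["pixels"]); print(c,"cam pos",-p["R"].T@p["t"])
    tips(p,["holder","rim_mid","handle_mid","flap_hinge","flap_edge","catch_pivot","catch_grip","spray","rack","tray"])
    cv2.imwrite(f"pics/{c}0.png",p["pixels"][:,:,::-1])
E
```

```text
pics
[0.24376378 0.49238325 0.20001331] [[-8.96145572e-01  4.43758594e-01 -1.19330638e-03]
 [ 4.43760148e-01  8.96143510e-01 -1.93395020e-03]
 [ 2.11166745e-04 -2.26264273e-03 -9.99997418e-01]] 0.0 0.9966828844687918
side cam pos [ 0.4744589  -0.95296688  0.87337512]
holder [0.6479 0.0444 0.0018] 0.87
handle_mid [0.7278 0.0654 0.2902] 0.68
flap_hinge [0.5702 0.0284 0.1033] 0.79
flap_edge [0.5475 0.0203 0.2086] 0.61
catch_pivot [0.6901 0.0294 0.1815] 0.83
catch_grip [0.6653 0.0611 0.2012] 0.65
catch_grip [0.6604 0.0509 0.1749] 0.6
spray [ 5.263e-01 -3.613e-01  3.000e-04] 0.88
spray [0.5692 0.0265 0.1007] 0.21
rack [0.5488 0.4122 0.0013] 0.61
tray [0.3151 0.235  0.0029] 0.8
top cam pos [ 0.44157504 -0.01732796  1.46277579]
holder [ 0.6527  0.0473 -0.0024] 0.7
rim_mid [0.6644 0.0491 0.175 ] 0.87
rim_mid [0.7339 0.0662 0.2933] 0.73
handle_mid [0.7321 0.0653 0.2936] 0.9
flap_edge [0.5498 0.019  0.2055] 0.77
flap_edge [0.7306 0.0656 0.2937] 0.23
catch_grip [0.6626 0.0574 0.2046] 0.77
spray [ 0.5323 -0.3645 -0.0013] 0.7
rack [ 0.549   0.4128 -0.0049] 0.96
tray [ 0.3213  0.236  -0.0005] 0.86
```

View pics/side0.png

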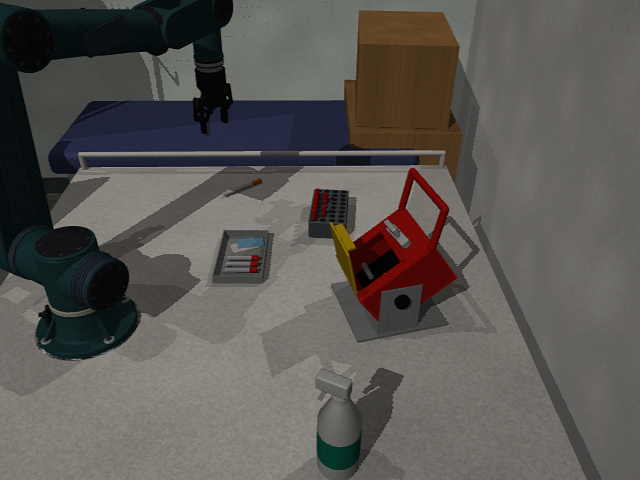

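View pics/top0.png

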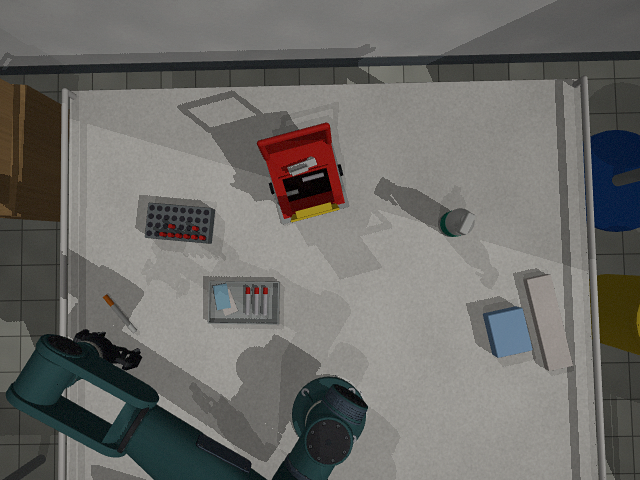

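The side picture shows the flap standing at about (345,255), the catch at (398,235) and the handle at (430,200). The top picture shows the catch at (300,166), parallel to the rim, with a clear path from the arm to the flap. Next I fit the holder model to the detected points.

```bash
cat >> h.py <<'E'
from scipy.optimize import least_squares
D=np.array([.819,0,.574]);N=np.array([-.574,0,.819]);Y=np.array([0,1,0]);L=np.array([-.081,0,.101])
def model(v,s0=None):
    x,y,w,th,ph=v[:5]; s0=v[5] if s0 is None else s0
    c,s=np.cos(w),np.sin(w);R=np.array([[c,-s,0],[s,c,0],[0,0,1]])
    f=np.cos(th)*D+np.sin(th)*N; g=np.cos(th)*N-np.sin(th)*D
    h=L+s0*D; pv=L+.145*D-.025*Y; cd=-np.cos(ph)*D+np.sin(ph)*Y
    P=dict(holder=[0,0,0],rim_mid=L+.1205*D+.006*N,handle_mid=[.085,0,.295],flap_hinge=h,flap_edge=h+.108*f+.006*g,catch_pivot=pv,catch_grip=pv+.034*cd+.029*N)
    return {k:R@np.array(p)+[x,y,0] for k,p in P.items()}
def fit(shots=("side","top")):
    obs=[]
    for c in shots:
        p=read_camera(c)
        for n in ["holder","rim_mid","handle_mid","flap_hinge","flap_edge","catch_pivot","catch_grip"]:
            r=tip_of(p,n)
            if r and r[0]["confidence"]>.5: obs.append((c,n,world(p,r[0]["centre"])))
    F=lambda v:np.concatenate([(model(v)[n]-o)/.004 for _,n,o in obs]+[[ (v[5]-.007)/.004]])
    r=least_squares(F,[.65,.046,.235,1.1,1.5,.007],loss="soft_l1")
    for c,n,o in obs: print(c,n,np.round((o-model(r.x)[n])*1000,1))
    return r.x
def plan(v,hx,hy,z,yawoff=None):
    """shift in tool axes (mm) and turn (deg) from here to holder-frame TCP (mm); yawoff: tool y axis rel. to holder x, deg"""
    s=observe(); w=v[2]; R=s["eef_rot"]
    t=np.array([v[0]+(hx*np.cos(w)-hy*np.sin(w))/1e3, v[1]+(hx*np.sin(w)+hy*np.cos(w))/1e3, z/1e3])
    d=R.T@(t-s["tool_pos"])*1e3
    tw=0 if yawoff is None else -((np.degrees(w)+yawoff-np.degrees(np.arctan2(R[1,1],R[0,1]))+180)%360-180)
    print("target",np.round(t,3),"shift",np.round(d,1),"turn",round(tw,1))
def here(v):
    s=observe(); w=v[2]; d=s["tool_pos"]-[v[0],v[1],0]; c,si=np.cos(w),np.sin(w)
    print("t",round(s["t"],2),"holder TCP mm",np.round([c*d[0]+si*d[1],-si*d[0]+c*d[1],d[2]],4)*1e3,"yaw",round(np.degrees(np.arctan2(s["eef_rot"][1,1],s["eef_rot"][0,1])-w),1),"F",np.round(s["force"],1),"grip",round(s["grip_width"],2),"q6",round(s["q"][5],2))
E
python3 - <<'E'
from h import *
v=fit(); print(np.round(v,4)); np.save("v.npy",v)
plan(v,-150,0,200,90); here(v)
E
```

```text
side holder [0.1 1.  1.9]
side rim_mid [-4.1  0.1  3.5]
side flap_hinge [-1.4 -2.2 -3.9]
side catch_pivot [-2.8 -0.1 -3.6]
side catch_grip [ 0.6  1.5 -4.8]
top holder [ 1.3  0.5 -0.8]
top rim_mid [ 1.3  0.3 -1.9]
top handle_mid [ 0.1 -0.6 -1.8]
top flap_edge [-0.1  0.1  0.3]
top catch_pivot [ 2.6 -1.9 -0.3]
top catch_grip [ 1.2  1.  -0.7]
[0.6486 0.0451 0.2363 1.1657 1.3873 0.0028]
target [0.503 0.01  0.2  ] shift [-446.1 -317.9    1.2] turn -39.9
t 1.9 holder TCP mm [-288.4  530.   201.2] yaw 50.1 F [ 0.4 -0.2  0. ] grip 1.0 q6 -0.1
```

Request:
play_rows([
  [0,-25,-18,0,0],
  [0,-33,-23.5,0,0],
  [0,-33,-23.5,0,0],
  [0,-33,-23.5,0,0],
  [0,-33,-23.5,0,0],
  [0,-33,-23.5,0,0],
  [0,-33,-23.5,0,0],
  [0,-33,-23.5,0,0],
])

```text
t: 2.7
tool_pos: [0.393, 0.2143, 0.2015]
eef_rot: [[-0.896, 0.444, 0.001], [0.444, 0.896, 0.0], [-0.001, 0.001, -1.0]]
force: [1.2, 1.6, -0.3]
grip_width: 0.002
```

Request:
play_rows([
  [0,-33,-23.5,0,0],
  [0,-33,-23.5,0,0],
  [0,-33,-23.5,0,0],
  [0,-33,-23.5,0,0],
  [0,-33,-23.5,0,0],
  [0,-25,-18,0,0],
])

```text
t: 3.3
tool_pos: [0.5034, 0.0077, 0.2012]
eef_rot: [[-0.895, 0.445, 0.0], [0.445, 0.895, -0.0], [-0.001, -0.0, -1.0]]
force: [0.5, 0.5, -0.2]
grip_width: -0.002
```

Request:
play_rows([
  [0,0,0,0,-8],
  [0,0,0,0,-8],
  [0,0,0,0,-8],
  [0,0,0,0,-8],
  [0,0,0,0,-8],
  [0,0,0,0,0],
])

```text
t: 3.9
tool_pos: [0.5027, 0.01, 0.2013]
eef_rot: [[-0.972, -0.236, 0.0], [-0.236, 0.972, 0.0], [-0.0, 0.0, -1.0]]
force: [0.1, -0.2, -0.0]
grip_width: 0.002
```

```bash
python3 - <<'E'
from h import *
v=np.load("v.npy"); here(v); plan(v,-135,0,185,90)
h=np.array([-.081,0,.101])+.005*D
for th in (1.17,.9,.7,.5,.3,.15,0):
    f=np.cos(th)*D+np.sin(th)*N; g=np.cos(th)*N-np.sin(th)*D
    print(th,[np.round((h+r*f+.006*g)*1e3)[[0,2]].tolist() for r in (.07,.085,.1)])
E
```

```text
t 3.9 holder TCP mm [-150.1   -0.   201.3] yaw 90.1 F [ 0.1 -0.2 -0. ] grip 0.0 q6 -1.9
target [0.517 0.014 0.185] shift [-15.1  -0.   16.3] turn 0.1
1.17 [[-97.0, 171.0], [-101.0, 186.0], [-104.0, 200.0]]
0.9 [[-79.0, 174.0], [-78.0, 189.0], [-77.0, 204.0]]
0.7 [[-65.0, 173.0], [-61.0, 188.0], [-57.0, 202.0]]
0.5 [[-51.0, 169.0], [-45.0, 183.0], [-38.0, 196.0]]
0.3 [[-39.0, 163.0], [-30.0, 175.0], [-20.0, 187.0]]
0.15 [[-30.0, 157.0], [-20.0, 167.0], [-9.0, 177.0]]
0 [[-23.0, 149.0], [-11.0, 158.0], [2.0, 166.0]]
```

Request:
play_rows([
  [0,-14,0,8,0],
  [0,-14,0,6,0],
  [0,-12,0,0,0],
  [0,-11,0,0,0],
  [0,-10,0,0,0],
  [0,-9,0,0,0],
  [0,-8,0,2,0],
  [0,-8,0,3,0],
])

```text
t: 4.7
tool_pos: [0.587, 0.0304, 0.1824]
eef_rot: [[-0.972, -0.236, 0.001], [-0.236, 0.972, 0.0], [-0.001, -0.0, -1.0]]
force: [-0.7, 0.4, -1.4]
grip_width: -0.001
```

Request:
play_rows([
  [0,-8,0,4,0],
  [0,-8,0,4,0],
  [0,-7,0,4,0],
  [0,-5,0,4,0],
  [0,-5,0,4,0],
  [0,-4,0,4,0],
  [0,-3,0,2,0],
  [0,0,0,0,0],
])

```text
t: 5.5
tool_pos: [0.6251, 0.0398, 0.1556]
eef_rot: [[-0.972, -0.236, -0.001], [-0.236, 0.972, 0.0], [0.001, 0.0, -1.0]]
force: [-0.3, 1.4, -0.1]
grip_width: -0.0
```

```bash
python3 - <<'E'
from h import *
v=np.load("v.npy"); here(v)
p=read_camera("side"); tips(p,["flap_edge","catch_grip"]); m=model([*v[:3],0,v[4],v[5]]); print(m["flap_edge"])
cv2.imwrite("pics/s1.png",cv2.resize(p["pixels"][150:350,290:490,::-1],(800,600)[:1]*2 and (600,600),interpolation=cv2.INTER_CUBIC))
E
```

```text
t 5.5 holder TCP mm [-24.1   0.4 155.6] yaw 90.1 F [-0.3  1.4 -0.1] grip -0.0 q6 -1.84
flap_edge [0.549  0.0204 0.2086] 0.6
flap_edge [ 5.281e-01 -3.612e-01  2.000e-04] 0.58
catch_grip [0.5476 0.0212 0.2072] 0.62
catch_grip [0.6628 0.0612 0.2026] 0.56
[0.65470374 0.04658468 0.16952886]
```

View pics/s1.png

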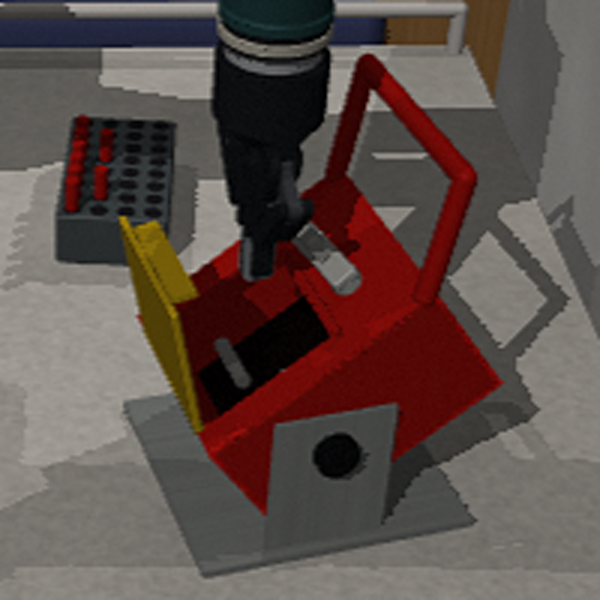

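The picture shows the flap still standing, free edge at about (155,265) in the crop, and the finger tip beyond it at (258,275). I'll project the model into the picture and check whether it is up to date.

```bash
python3 - <<'E'
from h import *
v=np.load("v.npy"); here(v); s=observe()
p=read_camera("side"); P=model(v); P["tcp"]=s["tool_pos"]; P["shut_edge"]=model([*v[:3],0,v[4],v[5]])["flap_edge"]
im=p["pixels"][:,:,::-1].copy()
for k,x in P.items():
    c=p["R"]@x+p["t"]; u=(p["K"]@c)[:2]/c[2]; print(k,np.round(u),np.round((u-[290,150])*3), "z",round(c[2],3),"seen",p["range_z"][int(u[1]),int(u[0])])
print(p["shot"],p["t"],s["q"])
q=read_camera("top"); tips(q,["flap_edge","flap_hinge","catch_grip","rim_mid"])
a=cv2.resize(im[120:340,280:480],(400,440)); b=cv2.resize(q["pixels"][90:310,220:420,::-1],(400,440))
cv2.imwrite("pics/s2.png",np.hstack([a,b]))
E
```

```text
t 5.65 holder TCP mm [-24.1   0.3 156.5] yaw 90.1 F [ 0.2 -0.6  0.1] grip -0.01 q6 -1.84
holder [379. 305.] [267. 466.] z 1.324 seen 1.2021374
rim_mid [391. 242.] [303. 275.] z 1.226 seen 1.232354
handle_mid [428. 188.] [415. 115.] z 1.172 seen 1.1642176
flap_hinge [348. 275.] [174. 376.] z 1.247 seen 1.196523
flap_edge [337. 237.] [141. 262.] z 1.181 seen 1.1948224
catch_pivot [406. 243.] [349. 279.] z 1.206 seen 1.1890162
catch_grip [391. 228.] [304. 234.] z 1.216 seen 1.2027247
tcp [373. 251.] [250. 304.] z 1.228 seen 1.3367969
shut_edge [387. 244.] [292. 283.] z 1.227 seen 1.3318155
6 [-0.51065194  0.16742995  1.2677709 ] [-2.70477626e-02  2.68693591e-01  1.24906123e+00  4.97208541e-05
  1.62343956e+00 -1.83616504e+00]
flap_edge [0.5494 0.0192 0.2076] 0.93
```

View pics/s2.png

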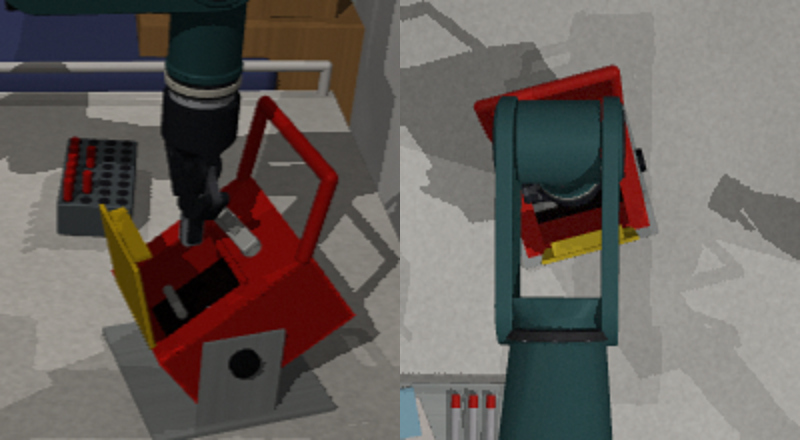

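Both views show the finger tips above the container and the flap untouched. The tip looks about 20 mm higher than the reported TCP, so I'll measure it from depth.

```bash
python3 - <<'E'
from h import *
s=observe(); p=read_camera("side"); K=np.linalg.inv(p["K"])
r=p["range_z"]; pts=[]
for y in range(195,262):
    for x in range(355,400):
        if r[y,x]>0 : pts.append((x,y,*world(p,K@[x,y,1]*r[y,x])))
pts=np.array(pts); d=pts[:,2:]-s["tool_pos"]
col=np.array([p["pixels"][int(a[1]),int(a[0])].max() for a in pts])
m=(np.hypot(d[:,0],d[:,1])<.035)&(col<90)&(d[:,2]>-.02)
for z in np.arange(-.02,.08,.006):
    k=m&(d[:,2]>=z)&(d[:,2]<z+.006); 
    if k.any(): print(round(z*1e3),k.sum(),"dx",np.round(d[k,0].min()*1e3),np.round(d[k,0].max()*1e3),"dy min/med",np.round(d[k,1].min()*1e3),np.round(np.median(d[k,1])*1e3))
E
```

```text
28 13 dx -11.0 11.0 dy min/med -11.0 -8.0
34 25 dx -12.0 10.0 dy min/med -17.0 -11.0
40 23 dx -10.0 12.0 dy min/med -18.0 -12.0
46 32 dx -11.0 34.0 dy min/med -17.0 -11.0
52 40 dx -11.0 34.0 dy min/med -17.0 -9.0
58 26 dx -11.0 34.0 dy min/med -17.0 -13.0
64 5 dx -13.0 10.0 dy min/med -16.0 -12.0
70 17 dx -16.0 4.0 dy min/med -27.0 -8.0
76 45 dx -19.0 17.0 dy min/med -34.0 -17.0
```

```bash
python3 - <<'E'
from h import *
s=observe(); p=read_camera("side"); K=np.linalg.inv(p["K"]); r=p["range_z"]; print(p["K"][0,0])
for y in range(228,254,2):
    o=[]
    for x in (368,371,374,377,380):
        d=(world(p,K@[x,y,1]*r[y,x])-s["tool_pos"])*1e3; o.append(f"{np.round(d).astype(int)}{p['pixels'][y,x].tolist()}")
    print(y,*o)
E
```

```text
576.3046619215509
228 [  29  325 -155][156, 153, 146] [-9 -3 62][46, 48, 50] [ -7 -29  79][7, 9, 11] [ -3 -40  86][10, 10, 12] [  5 -32  81][5, 6, 10]
230 [  29  319 -158][149, 104, 98] [-10 -11  62][41, 43, 46] [ -4 -13  63][26, 27, 28] [ -2 -37  79][9, 10, 10] [  6 -29  74][6, 7, 6]
232 [-3 80 -4][130, 5, 2] [-9 -7 55][54, 60, 61] [ -4 -13  58][25, 26, 28] [  2 -12  58][5, 5, 6] [  9 -13  58][5, 7, 9]
234 [-4 76 -6][131, 10, 6] [-10 -12  53][56, 60, 62] [ -4 -14  54][16, 18, 19] [  2 -15  55][12, 11, 17] [  9 -15  55][2, 4, 4]
236 [-4 68 -6][131, 8, 4] [ -9 -13  49][56, 60, 61] [ -3 -13  48][19, 20, 22] [  3 -16  51][9, 11, 14] [  9 -13  48][6, 9, 12]
238 [ -5  65 -10][132, 9, 5] [ -9 -10  42][57, 59, 61] [ -3 -15  45][9, 10, 11] [  4 -10  41][4, 6, 7] [ 10 -12  43][12, 17, 17]
240 [ -5  61 -12][92, 6, 5] [ -8 -10  37][59, 63, 66] [ -3 -14  39][7, 8, 9] [  4 -12  38][9, 7, 9] [11 -9 36][8, 15, 17]
242 [ -2  82 -32][53, 3, 2] [-8 -7 29][57, 28, 28] [-1 -7 29][60, 65, 67] [ 5 -5 28][47, 38, 38] [ 27  92 -40][81, 13, 11]
244 [ -1  85 -40][48, 1, 0] [  6  84 -40][50, 0, 0] [ 14  90 -44][47, 3, 2] [ 21  90 -44][85, 6, 2] [ 27  89 -44][85, 10, 8]
246 [  0  87 -47][50, 3, 2] [  6  85 -46][47, 5, 3] [ 14  88 -48][85, 6, 2] [ 21  89 -49][83, 5, 4] [ 28  90 -50][82, 5, 3]
248 [ -1  80 -48][50, 4, 3] [  6  82 -50][79, 8, 4] [ 14  86 -53][86, 8, 6] [ 21  89 -54][84, 7, 4] [ 28  88 -54][84, 6, 4]
250 [  0  81 -55][49, 4, 4] [  7  85 -57][49, 4, 2] [ 14  87 -58][76, 6, 4] [ 21  88 -60][84, 9, 6] [ 29  93 -64][84, 6, 6]
252 [  0  83 -61][49, 5, 5] [  8  86 -64][51, 4, 2] [ 15  90 -67][48, 1, 1] [ 22  88 -65][87, 7, 6] [ 29  89 -66][85, 8, 4]
```

Measured from depth, the shut finger tips end about 27 mm above the reported TCP, though their lateral position agrees. The finger therefore passed over the flap. I'll back out above it and redo the push 27 mm lower, at y = -48 so the body clears the catch.

Request:
play_rows([
  [0,0,0,-20,0],
  [0,0,0,-30,0],
  [0,30,-12,0,0],
  [0,34,-12,0,0],
  [0,34,-12,0,0],
  [0,28,-12,0,0],
  [0,0,0,26,0],
  [0,0,0,20,0],
])

```text
t: 6.85
tool_pos: [0.5136, -0.0373, 0.1605]
eef_rot: [[-0.972, -0.235, 0.002], [-0.235, 0.972, -0.0], [-0.002, -0.001, -1.0]]
force: [0.3, 0.3, 0.3]
grip_width: -0.002
```

Request:
play_rows([
  [0,-16,0,0,0],
  [0,-12,0,0,0],
  [0,-10,0,0,0],
  [0,-9,0,0,0],
  [0,-8,0,0,0],
  [0,-8,0,0,0],
])

```text
t: 7.45
tool_pos: [0.576, -0.0216, 0.1608]
eef_rot: [[-0.972, -0.236, 0.001], [-0.236, 0.972, -0.0], [-0.001, -0.0, -1.0]]
force: [-1.8, -0.5, 2.3]
grip_width: -0.0
```

```bash
python3 - <<'E'
from h import *
v=np.load("v.npy"); here(v)
p=read_camera("side"); tips(p,["flap_edge"])
cv2.imwrite("pics/s3.png",cv2.resize(p["pixels"][150:350,290:490,::-1],(600,600),interpolation=cv2.INTER_CUBIC))
E
```

```text
t 7.45 holder TCP mm [-86.2 -47.9 160.8] yaw 90.1 F [-1.8 -0.5  2.3] grip -0.0 q6 -1.95
flap_edge [0.5823 0.0279 0.2105] 0.63
```

View pics/s3.png

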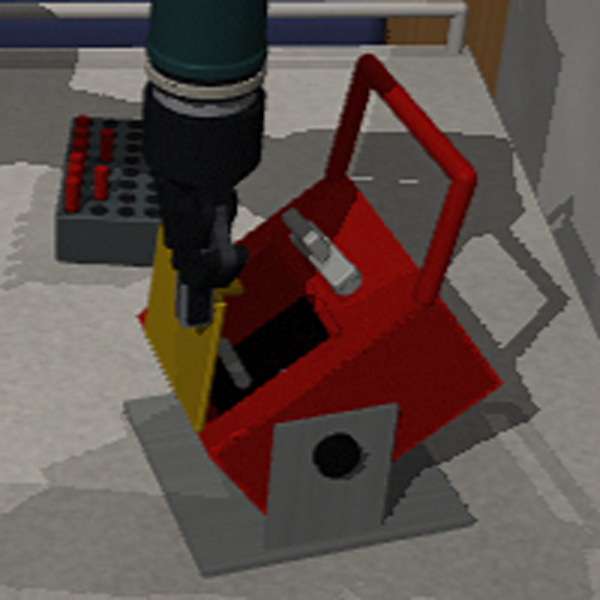

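Now the flap is upright with the finger tip at (195,325) on its outer face, and it is moving. I'll go on along the arc.

Request:
play_rows([
  [0,-7,0,0,0],
  [0,-7,0,1,0],
  [0,-7,0,2,0],
  [0,-7,0,3,0],
  [0,-4,0,6,0],
  [0,-4,0,6,0],
  [0,-4,0,4,0],
  [0,-4,0,3,0],
])

```text
t: 8.35
tool_pos: [0.6181, -0.0113, 0.1346]
eef_rot: [[-0.972, -0.236, -0.0], [-0.236, 0.972, 0.0], [0.0, 0.0, -1.0]]
force: [-1.9, 0.2, 0.6]
grip_width: -0.002
```

Request:
play_rows([
  [0,-4,0,3,0],
  [0,-4,0,4,0],
  [0,-2,0,3,0],
  [0,-2,0,3,0],
  [0,0,0,0,0],
])

```text
t: 8.85
tool_pos: [0.6297, -0.0084, 0.1216]
eef_rot: [[-0.972, -0.236, -0.0], [-0.236, 0.972, 0.0], [0.0, 0.0, -1.0]]
force: [-0.6, -0.1, 0.3]
grip_width: -0.0
```

```bash
python3 - <<'E'
from h import *
v=np.load("v.npy"); here(v)
p=read_camera("side"); tips(p,["flap_edge"]);print(model([*v[:3],0,v[4],v[5]])["flap_edge"])
cv2.imwrite("pics/s4.png",cv2.resize(p["pixels"][150:350,290:490,::-1],(600,600),interpolation=cv2.INTER_CUBIC))
E
```

```text
t 8.85 holder TCP mm [-30.9 -47.6 121.6] yaw 90.1 F [-0.6 -0.1  0.3] grip -0.0 q6 -1.91
flap_edge [0.6561 0.0478 0.1734] 0.92
[0.65470374 0.04658468 0.16952886]
```

View pics/s4.png

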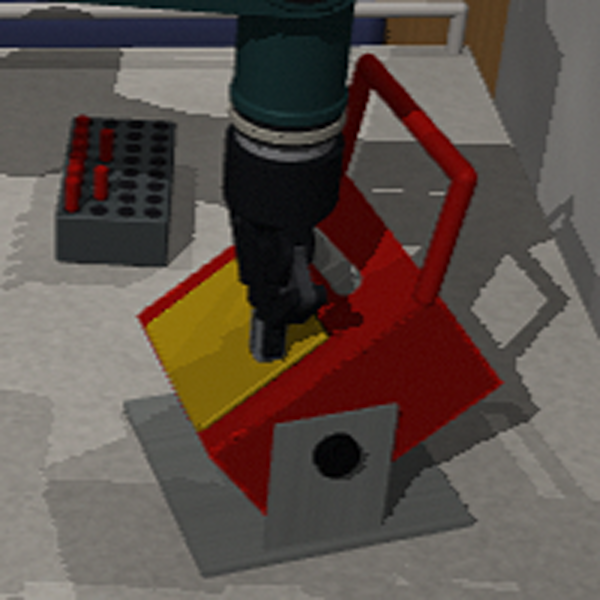

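The flap is nearly shut, with its edge about 4 mm high by the detector and little force on the tool. I'll press down until it meets its stop.

Request:
play_rows([
  [0,0,0,2,0],
  [0,0,0,2,0],
  [0,0,0,0,0],
])

```text
t: 9.25
tool_pos: [0.63, -0.0086, 0.1195]
eef_rot: [[-0.972, -0.236, 0.002], [-0.236, 0.972, -0.0], [-0.002, -0.001, -1.0]]
force: [0.2, -0.0, 3.5]
grip_width: 0.001
```

Request:
play_rows([
  [0,0,0,2,0],
  [0,0,0,1,0],
  [0,0,0,0,0],
])

```text
t: 9.55
tool_pos: [0.6303, -0.0086, 0.1191]
eef_rot: [[-0.972, -0.236, 0.004], [-0.236, 0.972, -0.0], [-0.004, -0.001, -1.0]]
force: [-3.6, -0.4, 12.1]
grip_width: -0.001
```

Request:
play_rows([
  [0,0,0,-20,0],
  [0,0,0,-40,0],
  [0,0,0,-45,0],
  [0,35,0,0,0],
  [40,45,0,0,0],
  [40,45,0,0,0],
  [40,35,0,0,0],
  [40,0,0,0,0],
])

```text
t: 10.35
tool_pos: [0.4707, -0.0468, 0.2202]
eef_rot: [[-0.972, -0.234, -0.001], [-0.234, 0.972, -0.0], [0.001, -0.0, -1.0]]
force: [0.6, 0.3, -0.2]
grip_width: 0.398
```

```bash
python3 - <<'E'
from h import *
v=np.load("v.npy"); here(v)
w=fit(); print(np.round(w,4),np.round(v,4)); np.save("w.npy",w)
a=[]
for c in ("side","top"):
    p=read_camera(c); tips(p,["flap_edge","catch_grip"]); P=model([*v[:3],0,v[4],v[5]]); X=P["rim_mid"]; k=p["R"]@X+p["t"]; u=(p["K"]@k)[:2]/k[2]; u=u.astype(int)
    h=50 if c=="side" else 40; a.append(cv2.resize(p["pixels"][u[1]-h-10:u[1]+h-10,u[0]-h:u[0]+h,::-1],(400,400),interpolation=cv2.INTER_CUBIC))
cv2.imwrite("pics/s5.png",np.hstack(a))
E
```

```text
t 10.35 holder TCP mm [-194.5  -47.7  220.2] yaw 90.0 F [ 0.6  0.3 -0.2] grip 0.4 q6 -2.03
side holder [-2.4  2.2 -0.8]
side rim_mid [-3.6 -0.3  0.6]
side handle_mid [-1.1  0.  -5.1]
side flap_hinge [-1.2 -2.3 -1.2]
side flap_edge [-1.4  0.1 -0.4]
side catch_pivot [-119.7   -1.2  -82.1]
side catch_grip [-1.3  0.6 -3.6]
top rim_mid [ 2.9  2.7 -2.8]
top handle_mid [ 3.4  0.5 -4.4]
top flap_hinge [2.3 0.6 0.5]
top flap_edge [ 1.5 -1.7  0.2]
top catch_pivot [ 5.4 -3.5  0.6]
top catch_grip [2.2 1.7 0.5]
[ 0.6473  0.0459  0.2324 -0.0135  1.419   0.0067] [0.6486 0.0451 0.2363 1.1657 1.3873 0.0028]
flap_edge [0.6529 0.0493 0.1701] 0.71
catch_grip [0.6649 0.0616 0.2002] 0.88
flap_edge [0.6552 0.0445 0.1704] 0.67
catch_grip [0.6622 0.0572 0.2034] 0.67
```

View pics/s5.png

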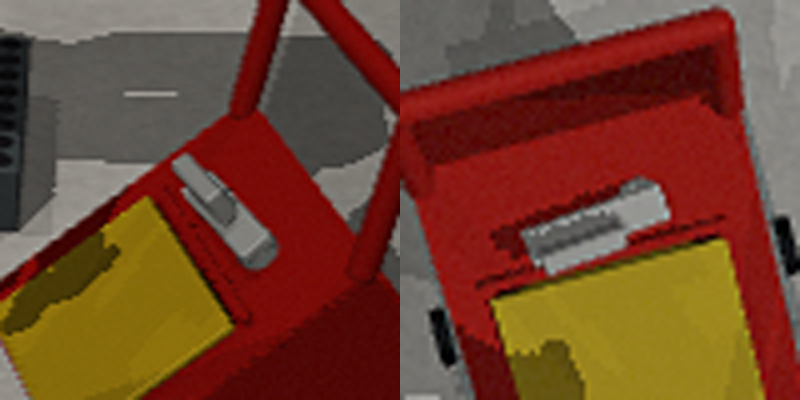

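The flap is fully shut: the fitted angle is -0.01 rad, its edge lies below the rim in both views, and the catch at (225,215) and (590,225) still points left. Next I turn the jaws to straddle the catch fin and measure where the open tips are.

Request:
play_rows([
  [38,0,0,0,8.2],
  [38,0,0,0,8.2],
  [38,0,0,0,8.2],
  [38,0,0,0,8.2],
  [38,0,0,0,8.2],
  [38,0,0,0,8.2],
  [38,0,0,0,8.2],
  [38,0,0,0,8.2],
])

```text
t: 12.25
tool_pos: [0.4741, -0.0464, 0.2202]
eef_rot: [[-0.612, 0.791, 0.0], [0.791, 0.612, 0.0], [-0.0, 0.0, -1.0]]
force: [0.1, 0.1, 0.3]
grip_width: 0.376
```

Request:
play_rows([
  [38,0,0,0,8.2],
  [38,0,0,0,8.2],
  [38,0,0,0,0],
])

```text
t: 12.55
tool_pos: [0.4741, -0.0463, 0.2203]
eef_rot: [[-0.369, 0.929, 0.0], [0.929, 0.369, 0.0], [-0.0, 0.0, -1.0]]
force: [-0.2, -0.3, -0.2]
grip_width: 0.379
```

```bash
python3 - <<'E'
from h import *
v=np.load("v.npy"); w=np.load("w.npy"); g=(v+w)/2; g[3]=0; g[4]=1.40; np.save("g.npy",g); here(g)
s=observe(); p=read_camera("side"); K=np.linalg.inv(p["K"]); r=p["range_z"]
yy,xx=np.mgrid[0:480,0:640]; k=r>0
C=(K@np.stack([xx[k],yy[k],np.ones(k.sum())]))*r[k]; X=(p["R"].T@(C-p["t"][:,None])).T
d=(X-s["tool_pos"])@s["eef_rot"]*1e3   # tool axes
m=(abs(d[:,0])<50)&(abs(d[:,1])<70)&(d[:,2]<30)&(d[:,2]>-110)
d=d[m]
for z in range(-105,20,6):
    e=d[(d[:,2]>=z)&(d[:,2]<z+6)]
    if len(e): print(z,len(e),"x",np.round([e[:,0].min(),e[:,0].max()]),"y hist",np.histogram(e[:,1],np.arange(-60,61,8))[0])
E
```

```text
t 12.55 holder TCP mm [-190.4  -48.9  220.3] yaw 8.2 F [-0.2 -0.3 -0.2] grip 0.38 q6 -0.59
-105 136 x [-21.  12.] y hist [ 9 14  0  0 29  7  4  5  7 14  7  0  4 26 10]
-99 119 x [-20.  16.] y hist [ 5 11  2  0 31 14  0  0  0 14  7  0 14 17  4]
-93 100 x [-16.  16.] y hist [ 3 12  9  0 20  5  0  0  0  5  6  0 25 14  1]
-87 149 x [-16.  11.] y hist [ 0 13 12 20 20  5  0  0  0 13 11 12 34  9  0]
-81 108 x [-17.  10.] y hist [ 0  4  6 18 23  4  0  0  0 12 14 11  9  7  0]
-75 54 x [-16.  11.] y hist [ 0  1  2 10  7  1  0  0  0 16  9  5  3  0  0]
-69 47 x [-14.   8.] y hist [ 0  0  0  5  9  5  0  0  0 20  7  1  0  0  0]
-63 50 x [-14.   6.] y hist [ 0  0  0  7 15  5  0  0  0 14  7  2  0  0  0]
-57 57 x [-15.   7.] y hist [ 0  0  0 11 10  5  0  0  0 21  7  3  0  0  0]
-51 50 x [-15.   6.] y hist [ 0  0  0  5 16  2  0  0  0 18  7  2  0  0  0]
-45 49 x [-16.   6.] y hist [ 0  0  0  7 14  4  0  0  0 13  9  2  0  0  0]
-39 38 x [-14.   6.] y hist [ 0  0  0  1 10  5  0  0  0 15  6  1  0  0  0]
-33 15 x [-12.   6.] y hist [0 0 0 0 5 1 0 0 0 9 0 0 0 0 0]
```

The open tips end 31 mm above the reported TCP, with a gap of about 30 mm. I'll approach above the fin, then descend.

```bash
python3 - <<'E'
from h import *
g=np.load("g.npy"); plan(g,11,12,220,8); m=model(g)["catch_grip"]; print(m)
E
```

```text
target [0.656 0.06  0.22 ] shift [ 30.9 208.1   0.3] turn 0.4
[0.66187208 0.05755376 0.20466392]
```

Request:
play_rows([
  [38,4,26,0,0],
  [38,5,34,0,0],
  [38,5,34,0,0],
  [38,5,34,0,0],
  [38,5,34,0,0],
  [38,4,26,0,0],
  [38,3,20,0,0],
  [38,0,0,0,0],
])

```text
t: 13.4
tool_pos: [0.6573, 0.0606, 0.2185]
eef_rot: [[-0.373, 0.928, -0.002], [0.928, 0.373, 0.001], [0.001, -0.001, -1.0]]
force: [0.0, 0.1, 0.2]
grip_width: 0.383
```

```bash
python3 - <<'E'
from h import *
g=np.load("g.npy"); here(g)
p=read_camera("side"); 
cv2.imwrite("pics/s6.png",cv2.resize(p["pixels"][130:290,310:470,::-1],(600,600),interpolation=cv2.INTER_CUBIC))
plan(g,11,12,178,8)
E
```

```text
t 13.4 holder TCP mm [ 12.6  12.5 218.5] yaw 8.5 F [0.  0.1 0.2] grip 0.38 q6 -0.38
target [0.656 0.06  0.178] shift [ 0.1 -0.3 41. ] turn 0.4
```

View pics/s6.png

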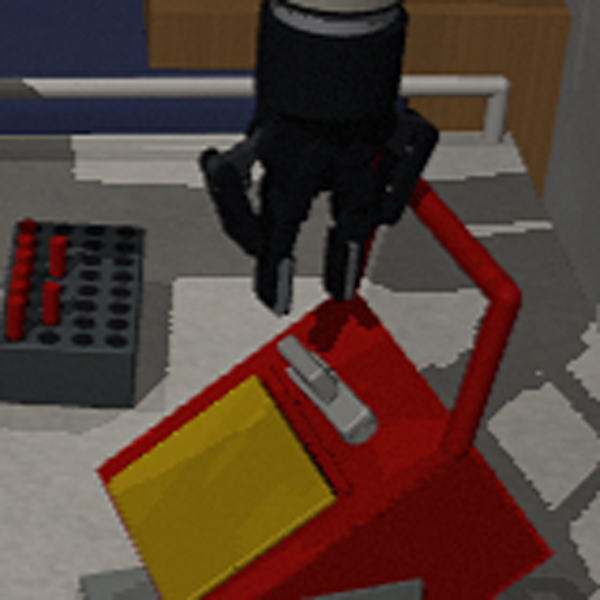

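The tips, at (283,308) and (345,298), will straddle the fin at about (310,365). I'll descend in two steps, watching the force.

Request:
play_rows([
  [38,0,-1,10,0],
  [38,0,-1,12,0],
  [38,0,0,0,0],
])

```text
t: 13.75
tool_pos: [0.6521, 0.0578, 0.1953]
eef_rot: [[-0.369, 0.93, -0.005], [0.93, 0.369, -0.0], [0.002, -0.005, -1.0]]
force: [0.5, 0.1, -1.0]
grip_width: 0.375
```

Request:
play_rows([
  [38,0,0,8,0],
  [38,0,0,8,0],
  [38,0,0,4,0],
  [38,0,0,0,0],
])

```text
t: 14.15
tool_pos: [0.6536, 0.0585, 0.177]
eef_rot: [[-0.369, 0.929, -0.002], [0.929, 0.369, 0.0], [0.001, -0.002, -1.0]]
force: [-0.5, -0.6, 0.5]
grip_width: 0.379
```

```bash
python3 - <<'E'
from h import *
g=np.load("g.npy"); here(g)
p=read_camera("side"); 
cv2.imwrite("pics/s7.png",cv2.resize(p["pixels"][160:280,330:450,::-1],(600,600),interpolation=cv2.INTER_CUBIC))
for t in (1.2,1,.8,.6,.4,.2,0):
    print(t,"xyz",np.round([21.4-27.8*np.cos(t),-25+34*np.sin(t),207.8-19.5*np.cos(t)-31],1),"yaw",round(90-np.degrees(np.arctan2(np.sin(t),.819*np.cos(t))),1))
E
```

```text
t 14.15 holder TCP mm [  8.5  11.3 177. ] yaw 8.2 F [-0.5 -0.6  0.5] grip 0.38 q6 -0.38
1.2 xyz [ 11.3   6.7 169.7] yaw 17.7
1 xyz [  6.4   3.6 166.3] yaw 27.7
0.8 xyz [  2.   -0.6 163.2] yaw 38.5
0.6 xyz [ -1.5  -5.8 160.7] yaw 50.1
0.4 xyz [ -4.2 -11.8 158.8] yaw 62.7
0.2 xyz [ -5.8 -18.2 157.7] yaw 76.1
0 xyz [ -6.4 -25.  157.3] yaw 90.0
```

View pics/s7.png

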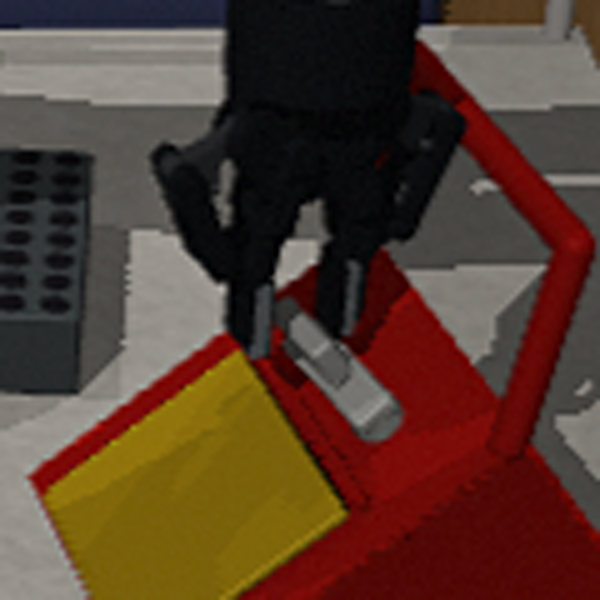

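The fingers straddle the fin, at (255,350) and (345,330) on either side of it. Next is the sweep, worked out per row.

```bash
cat >> h.py <<'E'
def sweep(g,ths,leads,dz=0):
    s=observe(); w=g[2]; d=s["tool_pos"]-[g[0],g[1],0]; c,si=np.cos(w),np.sin(w)
    x=np.array([c*d[0]+si*d[1],-si*d[0]+c*d[1],d[2]])*1e3; yw=np.degrees(np.arctan2(s["eef_rot"][1,1],s["eef_rot"][0,1])-w)
    for t,l in zip(ths,leads):
        Yw=90-np.degrees(np.arctan2(np.sin(t),.819*np.cos(t))); a=np.radians(Yw); uy=np.array([np.cos(a),np.sin(a),0])
        T=np.array([21.4-27.8*np.cos(t),-25+34*np.sin(t),207.8-19.5*np.cos(t)-31+dz])-l*uy
        b=np.radians(yw); ty=np.array([np.cos(b),np.sin(b)]); tx=np.array([-np.sin(b),np.cos(b)]) # z down: x = y cross z
        e=T-x; print(round(t,2),np.round([e[:2]@tx,e[:2]@ty,-e[2],-(Yw-yw)],1)); x,yw=T,Yw
E
python3 - <<'E'
from h import *
g=np.load("g.npy"); print(observe()["eef_rot"][:,0])
sweep(g,np.linspace(1.3,0,12),[6]+[8]*11,2)
E
```

```text
[-3.69019003e-01  9.29421752e-01  4.26874978e-04]
1.3 [-4.7 -1.4  4.1 -4.6]
1.18 [-1.4 -5.3  2.2 -5.7]
1.06 [-1.5 -3.3  2.1 -5.9]
0.95 [-1.7 -3.4  1.9 -6.1]
0.83 [-1.8 -3.4  1.8 -6.4]
0.71 [-1.9 -3.5  1.6 -6.7]
0.59 [-1.9 -3.6  1.4 -7. ]
0.47 [-1.9 -3.7  1.2 -7.3]
0.35 [-1.9 -3.7  0.9 -7.7]
0.24 [-1.8 -3.8  0.7 -7.9]
0.12 [-1.7 -3.9  0.4 -8.1]
0.0 [-1.5 -3.9  0.1 -8.2]
```

Request:
play_rows([
  [38,-3,-1.5,2,-4.6],
  [38,-1.5,-5,2,-5.7],
  [38,-1.5,-3.3,3,-5.9],
  [38,-1.7,-3.4,2,-6.1],
  [38,-1.8,-3.4,2,-6.4],
  [38,-1.9,-3.5,1.6,-6.7],
  [38,0,0,0,0],
])

```text
t: 14.9
tool_pos: [0.6447, 0.0381, 0.1662]
eef_rot: [[-0.839, 0.544, 0.001], [0.544, 0.839, 0.001], [-0.0, 0.002, -1.0]]
force: [0.1, 0.9, -0.3]
grip_width: 0.383
```

```bash
python3 - <<'E'
from h import *
g=np.load("g.npy"); here(g)
p=read_camera("side"); tips(p,["catch_grip"])
cv2.imwrite("pics/s8.png",cv2.resize(p["pixels"][160:280,330:450,::-1],(600,600),interpolation=cv2.INTER_CUBIC))
sweep(g,[.59,.47,.35,.24,.12,0],[8]*6,2)
E
```

```text
t 14.9 holder TCP mm [ -4.9  -6.4 166.2] yaw 43.6 F [ 0.1  0.9 -0.3] grip 0.38 q6 -1.03
catch_grip [0.6476 0.0469 0.1884] 0.67
0.59 [-3.  -5.4  3.6 -7.2]
0.47 [-2.  -3.7  1.2 -7.5]
0.35 [-1.9 -3.8  0.9 -7.8]
0.24 [-1.7 -3.6  0.6 -7.4]
0.12 [-1.7 -3.9  0.4 -8.3]
0 [-1.6 -4.   0.1 -8.4]
```

View pics/s8.png

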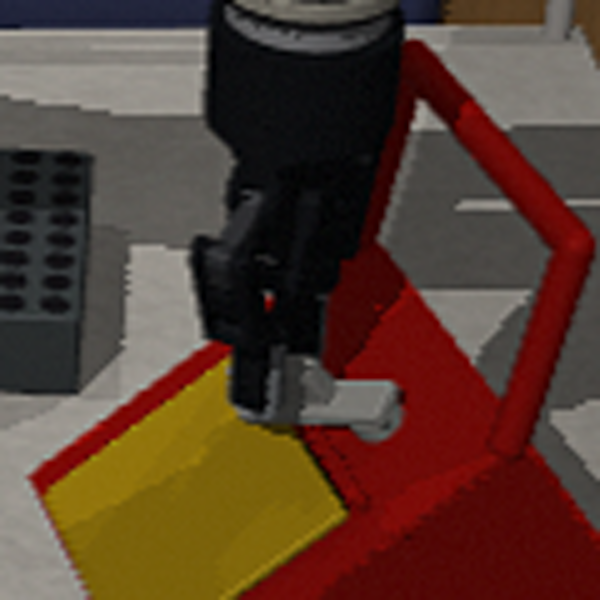

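The catch is following the finger and is now about half-way. I'll continue the sweep.

Request:
play_rows([
  [38,-2.5,-5,1.5,-7.2],
  [38,-2,-3.7,1.5,-7.5],
  [38,-1.9,-3.8,1,-7.8],
  [38,-1.8,-3.7,0.7,-7.4],
  [38,-1.7,-3.9,0.4,-8.3],
  [38,-1.6,-4,0,-8.4],
  [38,0,0,0,0],
])

```text
t: 15.7
tool_pos: [0.6492, 0.0115, 0.1602]
eef_rot: [[-0.972, -0.234, -0.001], [-0.234, 0.972, -0.0], [0.001, -0.0, -1.0]]
force: [-0.1, -1.1, 0.1]
grip_width: 0.382
```

```bash
python3 - <<'E'
from h import *
g=np.load("g.npy"); here(g)
p=read_camera("side"); tips(p,["catch_grip","catch_pivot"]); q=read_camera("top"); tips(q,["catch_grip"])
g[4]=0; print(model(g)["catch_grip"])
cv2.imwrite("pics/s9.png",cv2.resize(p["pixels"][160:280,330:450,::-1],(600,600),interpolation=cv2.INTER_CUBIC))
E
```

```text
t 15.7 holder TCP mm [ -6.6 -33.4 160.2] yaw 90.1 F [-0.1 -1.1  0.1] grip 0.38 q6 -1.88
catch_grip [0.647  0.0203 0.1808] 0.7
catch_pivot [0.6863 0.032  0.1819] 0.51
catch_grip [0.6476 0.0179 0.1863] 0.6
[0.64717188 0.0195969  0.188465  ]
```

View pics/s9.png

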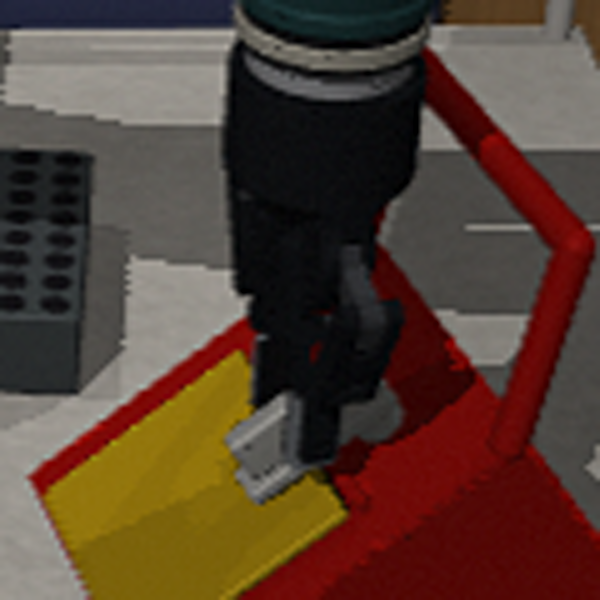

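The catch now points down the slope over the flap at (265,450), close to locked. I'll push gently in -y onto the stop.

Request:
play_rows([
  [38,0,-2,0,0],
  [38,0,-2,0,0],
  [38,0,0,0,0],
])

```text
t: 16.25
tool_pos: [0.6494, 0.0111, 0.1607]
eef_rot: [[-0.971, -0.238, -0.002], [-0.238, 0.971, 0.006], [0.0, 0.006, -1.0]]
force: [-2.3, 7.1, 1.5]
grip_width: 0.379
```

Request:
play_rows([
  [38,0,-2,0,0],
  [38,0,0,0,0],
])

```text
t: 16.45
tool_pos: [0.6494, 0.011, 0.1607]
eef_rot: [[-0.971, -0.239, -0.003], [-0.239, 0.971, 0.009], [0.0, 0.009, -1.0]]
force: [-2.7, 10.4, 1.6]
grip_width: 0.382
```

Motion stalled at 10 N, so the catch is on its stop. I'll centre the jaws around the fin, lift straight up, retreat and check.

Request:
play_rows([
  [38,0,6,0,0],
  [38,0,5,0,0],
  [38,0,2,0,0],
  [38,0,0,-15,0],
  [38,0,0,-25,0],
  [38,0,0,-30,0],
  [38,30,0,-10,0],
  [38,40,0,0,0],
])

```text
t: 17.25
tool_pos: [0.5812, 0.0013, 0.2441]
eef_rot: [[-0.972, -0.236, 0.007], [-0.236, 0.972, -0.001], [-0.006, -0.003, -1.0]]
force: [-0.6, -0.5, 1.0]
grip_width: 0.383
```

Request:
play_rows([
  [38,45,0,0,0],
  [38,45,0,0,0],
  [38,45,0,0,0],
  [38,30,0,0,0],
  [38,0,0,0,0],
])

```text
t: 17.75
tool_pos: [0.417, -0.0379, 0.2429]
eef_rot: [[-0.972, -0.233, 0.004], [-0.233, 0.972, -0.002], [-0.003, -0.003, -1.0]]
force: [-0.0, 0.5, -0.1]
grip_width: 0.383
```

```bash
python3 - <<'E'
from h import *
g=np.load("g.npy"); here(g)
w=fit(); print(np.round(w,4),np.round(g,4))
a=[]
for c in ("side","top"):
    p=read_camera(c); tips(p,["spray","rack","tray"]); P=model([*g[:3],0,0,g[5]]); X=P["rim_mid"]; k=p["R"]@X+p["t"]; u=(p["K"]@k)[:2]/k[2]; u=u.astype(int)
    h=50 if c=="side" else 40; a.append(cv2.resize(p["pixels"][u[1]-h-10:u[1]+h-10,u[0]-h:u[0]+h,::-1],(400,400),interpolation=cv2.INTER_CUBIC))
cv2.imwrite("pics/s10.png",np.hstack(a))
E
```

```text
t 17.75 holder TCP mm [-244.   -27.4  242.9] yaw 90.1 F [-0.   0.5 -0.1] grip 0.38 q6 -2.03
side holder [-2.9 -2.   2.7]
side rim_mid [-0.9  1.6  1.3]
side handle_mid [-2.9  1.5 -4.2]
side flap_hinge [-2.1  0.5 -4.3]
side flap_edge [0.4 0.1 1.9]
side catch_pivot [-1.6  2.1 -3.2]
side catch_grip [-0.2 -0.7 -4.4]
top holder [ 4.6  2.1 -1.4]
top rim_mid [-0.3 -0.2 -0. ]
top handle_mid [ 1.4 -1.8 -1.4]
top flap_hinge [ 4.6 -0.5  1.6]
top flap_edge [-0.8 -0.1 -2.4]
top catch_pivot [ 4.1 -4.4 -3.2]
top catch_grip [-0.4  0.7 -2.1]
[ 0.6474  0.0457  0.2328 -0.0127  0.0355  0.0066] [0.6479 0.0455 0.2344 0.     1.4    0.0048]
spray [ 0.5291 -0.3612  0.0012] 0.87
rack [ 0.5478  0.4069 -0.0035] 0.8
tray [ 0.5522  0.4101 -0.0015] 0.7
tray [ 0.3165  0.2325 -0.0014] 0.63
spray [ 0.5351 -0.3642 -0.0018] 0.98
spray [0.5722 0.0278 0.1053] 0.52
rack [ 0.5502  0.4187 -0.0015] 0.86
tray [0.3211 0.2352 0.0023] 0.97
tray [6.522e-01 4.710e-02 6.000e-04] 0.22
```

View pics/s10.png

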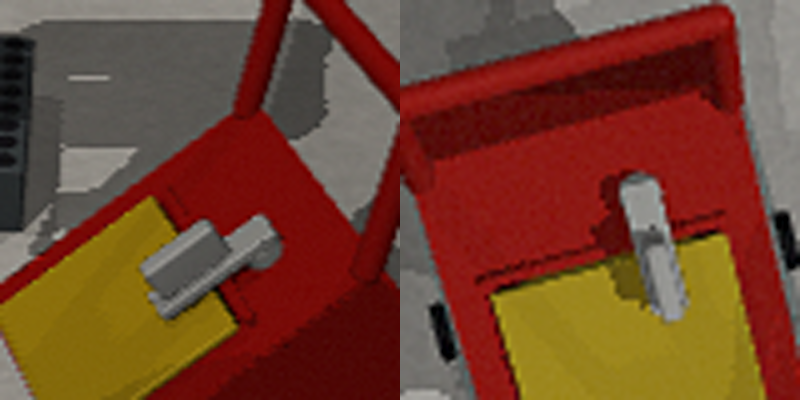

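The catch, in the top view at (640,180) to (670,310), points straight down the slope across the rim and over the shut flap. The fitted angles are catch 0.04 and flap -0.01 rad, the bystanders are in place and the gripper is clear, so I'm handing in.

```bash
python3 -c "from station import job_done; print(job_done())"
```

```text
the job is handed in; nothing more can be done
None
```

The flap is shut behind the rim and the catch is turned to its locked stop across the rim and over the flap. I handed the job in at about 18 s of robot time.

- **Flap:** I pushed it over with the shut fingers and pressed it onto its stop at 12 N. My last fit from both cameras gave a flap angle of -0.01 rad.
- **Catch:** I straddled its fin with the half-open jaws and swept it round until it stalled on its stop at 10 N. The fit gave a catch angle of 0.04 rad, which is within measuring error of locked.
- **Bystanders:** The spray bottle, tube rack and steel tray were found where they started, to within 6 mm, which is about the detection noise.
- **Arm:** It finished about 0.16 m back from the container with the jaws half open, touching nothing; the force reading was near 0 N.

**Disagreement in the readings:** The first push passed over the flap without moving it. The camera depth showed the finger tips ending about 27 mm (shut) to 31 mm (half open) above the reported TCP. I allowed for this in all later moves and did not find its cause.

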